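Seat the casting flasks on their sprue bases

TASK

Get the flasks ready for casting: set each of the three plain steel flasks upright over the rubber sprue base whose plug fits its bore (small on small, medium on medium, large on large), slipped fully home so that it stands flat on the base's flange. Leave the perforated flask with the collar standing where it is.

Things in the scene. Friction and masses are not known exactly. Their poses are not given: they have to be found in the camera images.
- flask_small_center (a point): Centre, half-way up, of the small plain casting flask: a loose steel tube, open at both ends, with a smooth unperforated wall, standing upright on the bench. Outer diameter 36 mm, bore 30 mm, height 50 mm (so its foot is 25 mm below this point). z runs up the tube's axis; both ends are alike. Grip it across its outside.
- flask_medium_center (a point): Centre, half-way up, of the medium plain casting flask: a loose steel tube, open at both ends, with a smooth unperforated wall, standing upright on the bench. Outer diameter 48 mm, bore 42 mm, height 58 mm (so its foot is 29 mm below this point). z runs up the tube's axis; both ends are alike. Grip it across its outside.
- flask_large_center (a point): Centre, half-way up, of the large plain casting flask: a loose steel tube, open at both ends, with a smooth unperforated wall, standing upright on the bench. Outer diameter 60 mm, bore 54 mm, height 66 mm (so its foot is 33 mm below this point). z runs up the tube's axis; both ends are alike. Grip it across its outside.
- base_small: The small sprue base, of black rubber, stuck down on the bench: it stays where it is. A round foot flange of 48 mm diameter, 7 mm thick, carries a tapered plug 14 mm high, 27 mm in diameter at the flange and 17 mm at its top, then a blunt 9 mm high cone in the middle (30 mm over the bench in all). The small flask (30 mm bore) slips down over plug and cone and, when home, its foot rests flat on the flange. Origin: centre of the underside, on the bench; z up.
- base_medium: The medium sprue base, of black rubber, stuck down on the bench: it stays where it is. A round foot flange of 60 mm diameter, 7 mm thick, carries a tapered plug 14 mm high, 39 mm in diameter at the flange and 29 mm at its top, then a blunt 9 mm high cone in the middle (30 mm over the bench in all). The medium flask (42 mm bore) slips down over plug and cone and, when home, its foot rests flat on the flange. Origin: centre of the underside, on the bench; z up.
- base_large: The large sprue base, of black rubber, stuck down on the bench: it stays where it is. A round foot flange of 72 mm diameter, 7 mm thick, carries a tapered plug 14 mm high, 51 mm in diameter at the flange and 41 mm at its top, then a blunt 9 mm high cone in the middle (30 mm over the bench in all). The large flask (54 mm bore) slips down over plug and cone and, when home, its foot rests flat on the flange. Origin: centre of the underside, on the bench; z up.
- flask_perforated_center (a point): Centre, half-way up, of the perforated flask, which has no base here and stays where it is: a loose steel tube, 48 mm in diameter and 62 mm high, with rows of round holes all round its wall and a flat collar 65 mm across at its top. z up its axis.
Not all that is in view belongs to the job. What is shaped like the part that bears flask_small_center but pink or purple is not meant.

How it is judged:
At the end, for the whole second after the job is handed in: Each plain flask stands upright (within 0.06 rad) on the base of its own size, within 4 mm of its axis and with its foot within 2 mm of the flange; the perforated flask still stands, within 25 mm of where it began (horizontal distance between flask_small_center and base_small below 0.004 m and z of flask_small_center in the frame of base_small between 0.029 and 0.034 m and angle between each of flask_small_center, flask_medium_center, flask_large_center's own z axis and vertical below 0.06 rad and horizontal distance between flask_medium_center and base_medium below 0.004 m and z of flask_medium_center in the frame of base_medium between 0.033 and 0.038 m and horizontal distance between flask_large_center and base_large below 0.004 m and z of flask_large_center in the frame of base_large between 0.037 and 0.042 m and distance of flask_perforated_center from where it was at the start of the episode below 0.025 m and angle between flask_perforated_center's own z axis and vertical below 0.1 rad); the robot touches nothing.
It fails at once if the perforated flask is carried off or knocked over (distance of flask_perforated_center from where it was at the start of the episode above 0.05 m or angle between flask_perforated_center's own z axis and vertical above 0.5 rad).
It also fails if it takes over 88 s, if anything falls off the work surface, if the arm or the gripper's body presses on something with over 40 N, if the wrist force passes 120 N, or if a joint passes its speed limit or range.

ROBOT

A 7-joint arm with a two-finger parallel gripper is mounted at the origin on a cart in front of the work surface, level with it; the furniture and walls round the work are solid. World frame = base frame: x ahead of the robot, y to its left, z up, the work surface at z = 0. Lengths are in m, angles in rad, forces in N, time in s.
With the tool pointing down it reaches from about 0.425 to 0.825 m from the base axis. Payload 3.6 kg.
Tool frame: the origin (TCP) lies at the very end of the fingers, on their centre line; the grasp point (between the pads) lies 19 mm behind it (manip.pinch_z is the distance from the TCP to the grasp point, in m); x points along the fingers, z is the direction in which the jaws open and shut, and the axes are right-handed (so a half turn about x gives the same grasp; the last joint's range is limited). The gripper opens to 85 mm and grips with 20 to 120 N. Pads are 22 mm wide; open, the fingers measure 114 mm over their backs; the gripper's body (76 mm by 85 mm) begins 54 mm behind the grasp point. The pads swing forward as they close: fully open they stand 13 mm farther back than shut.
Start: joints at [-1.278, 0.615, -0.013, 1.423, 0.008, 1.103, -0.04], TCP at [0.204, 0.617, 0.231] pointing down, gripper open.
Joint ranges: [-3.12, 3.12], [-0.3, 2.06], [-1.34, 1.32], [0.26, 2.42], [-1.36, 4.5], [0.01, 1.98], [-2.84, 2.84]. Speed limits (rad/s): [2.79, 2.79, 3.14, 3.14, 3.14, 3.14, 3.14].

INTERFACE

Orientations are given as a unit quaternion [x, y, z, w].
In Python, from plant import state, cams, manip gives the robot as it stands.
- The arm moves only by the tool servo_tool, never from a script. Its argument "rows" is a list of rows, each a list of 6 numbers: the shift along the tool's x, y, z in m, then the turn, a rotation vector about the tool's x, y, z in rad. A call has 1 to 5 rows; each row shifts and turns the commanded pose from where the row before left it, along the tool's axes as they then stand; what a row does not reach is not made up. A row lasts 1/8 s, in which the tool goes at most 62.5 mm and 10.7 degrees, less where a joint would pass 70% of its speed; a pose out of reach is approached as far as the arm can. A call is refused whole if a number of a shift passes 0.0625 or a number of a turn 0.188, either way. A call with a gripper value outside its range is refused whole. "fingers" is the finger opening in m, from 0 to 0.0854, set as the call begins (left out, the last holds). The fingers move at their own pace and stop on an object; the grip force is fixed at half the most. Time passes only in rows, so rows that do not move let the fingers close. It gives the time, the measured TCP pose, the force and the opening at its end, in the units of the state.
- state(): the state, without advancing time (a new reading comes with each control period).
- cams.get_image(name): name is "scene" or "top" or "wrist"; returns (picture, depth): 420x560x3 uint8, red, green, blue; 420x560 float32, m along the optical axis (not along the pixel's ray), 0 where there is no reading.
- cams.camera_params(name): a dict with "intrinsics" (3x3 intrinsics, pixels), "extrinsics" (4x4, takes a point from camera to world coordinates). Camera axes: x right, y down, z forward; pixel columns grow to the right and rows downward; lengths in m; the calibration is good to about 2 mm. The wrist camera is an equidistant fisheye: a pixel r from the principal point sees the ray r / f radians off the axis. A picture is of the moment at which its call begins: read the wrist's pose just before it. camera_params takes no time and is no camera call; for the wrist camera it gives the pose at the moment of the call.
- manip.close_job(): hands the job in, once; it reports no verdict.
The state is a dict: "clock": time; "qpos": joint angles; "joint_velocities": joint speeds; "joint_torque": joint torques, N m; "position": TCP position; "ee_rot": TCP orientation; "contact_force": force on the tool from outside, world axes, zero at the start; "ft_torque": the same for the moment, N m; "gripper_width": finger opening in m.
Only numpy, scipy, OpenCV 4.12 (cv2) and the standard library are available. Lean on these libraries where they do the work, as an engineer would, in place of code of your own. Each camera call takes 0.05 s, during which the arm holds its last target.

## Working session

There is one attempt and no reset: what is moved stays moved. The work goes in short steps, Python scripts to look and compute and a tool call to move; the robot and the scene stay as the last step left them, time stands still between calls to the robot, and variables do not carry over. Pictures are saved under pics/ and viewed, and the job is handed in when it is done.

Besides the shell and the picture viewer there is one more tool, called after "Request:" as name([rows], argument=value, ...), one row to a line, values as JSON. servo_tool: Moves the arm, as the interface text tells. Its arguments: {"type":"object","properties":{"rows":{"type":"array","items":{"type":"array","items":{"type":"number"}}},"fingers":{"type":"number"}},"required":["rows"]}

```bash
mkdir -p pics; ls; python3 - <<'E'
from plant import state,cams,manip
import cv2,numpy as np
s=state();print(s)
for n in ["scene","top"]:
    p,d=cams.get_image(n);cv2.imwrite(f"pics/{n}0.png",p[:,:,::-1]);np.savez(f"pics/{n}0.npz",p=p,d=d)
    c=cams.camera_params(n);print(n,np.round(c["intrinsics"],2),np.round(c["extrinsics"],4), (d>0).mean())
E
```

```text
pics
{'clock': 0.0, 'qpos': array([-1.2774861 ,  0.61594325, -0.01261133,  1.42496186,  0.00811053,
        1.10342554, -0.04036393]), 'joint_velocities': array([ 5.14699551e-04,  2.71067950e-03, -1.60673308e-03, -6.37346389e-04,
        6.64559447e-04, -5.40532003e-04,  4.98154368e-05]), 'joint_torque': array([-1.30296125e-04, -4.69219565e+01,  2.59555271e-01, -1.71031809e+01,
        1.00733581e-02,  9.76436801e-03, -8.67139192e-06]), 'position': array([0.20409669, 0.61628074, 0.23010174]), 'ee_rot': array([-0.41460989,  0.57397052,  0.41346667,  0.57245244]), 'contact_force': array([-0.1685284 ,  0.13566281, -0.2058137 ]), 'ft_torque': array([-0.03043519,  0.02226217, -0.06823464]), 'gripper_width': 0.08547657765805217}
scene [[529.95   0.   273.84]
 [  0.   529.95 218.7 ]
 [  0.     0.     1.  ]] [[ 0.2438  0.8303 -0.5011  1.1664]
 [ 0.9698 -0.2119  0.1206 -0.2325]
 [-0.006  -0.5154 -0.8569  1.0439]
 [ 0.      0.      0.      1.    ]] 0.995765306122449
top [[507.38   0.   289.32]
 [  0.   507.38 207.47]
 [  0.     0.     1.  ]] [[ 0.0054 -0.9992  0.0407  0.5021]
 [-0.9999 -0.0049  0.0134 -0.0937]
 [-0.0132 -0.0408 -0.9991  1.4519]
 [ 0.      0.      0.      1.    ]] 0.9959438775510204
```

View pics/top0.png

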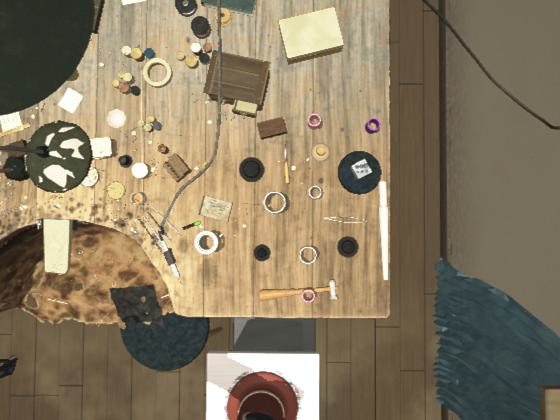

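View pics/scene0.png

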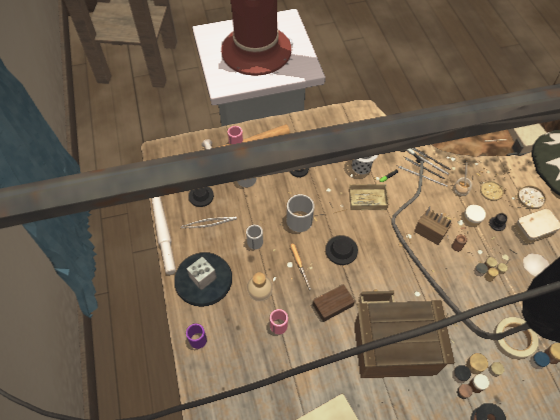

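```bash
cat > h.py <<'E'
import numpy as np,cv2
from plant import state,cams,manip
def load(n):
    z=np.load(n);return z['p'],z['d']
def ray(n,u,v,z):
    c=cams.camera_params(n);K=c["intrinsics"];E=c["extrinsics"]
    d=E[:3,:3]@np.array([(u-K[0,2])/K[0,0],(v-K[1,2])/K[1,1],1]);o=E[:3,3]
    return o+d*(z-o[2])/d[2]
def proj(n,P):
    c=cams.camera_params(n);K=c["intrinsics"];E=c["extrinsics"]
    p=E[:3,:3].T@(np.asarray(P)-E[:3,3]);return K[0,0]*p[0]/p[2]+K[0,2],K[1,1]*p[1]/p[2]+K[1,2],p[2]
def cloud(n,d):
    c=cams.camera_params(n);K=c["intrinsics"];E=c["extrinsics"]
    v,u=np.mgrid[:d.shape[0],:d.shape[1]]
    P=np.stack([(u-K[0,2])/K[0,0]*d,(v-K[1,2])/K[1,1]*d,d],-1)
    return P@E[:3,:3].T+E[:3,3]
E
python3 - <<'E'
from h import *
p,d=load('pics/top0.npz');C=cloud('top',d)
print(proj('top',[0,0,0]),proj('top',[0.2,0.617,0.23]))
for u,v in [(270,230),(340,270),(200,280),(60,400),(250,80),(262,400),(150,350),(40,310)]: print(u,v,np.round(C[v,u],3))
cv2.imwrite('pics/topz.png',cv2.resize(p[100:320,180:400,::-1],None,fx=2.7,fy=2.7,interpolation=cv2.INTER_CUBIC))
h=np.clip(C[...,2]*255/0.1,0,255).astype(np.uint8)
cv2.imwrite('pics/toph.png',cv2.resize(h[100:320,180:400],None,fx=2.7,fy=2.7,interpolation=cv2.INTER_NEAREST))
q,_=cams.get_image('wrist');cv2.imwrite('pics/w0.png',q[:,:,::-1])
E
```

```text
(np.float64(261.90310812252875), np.float64(406.1125859650985), np.float64(1.431374083411585)) (np.float64(-0.7064385920061227), np.float64(352.50359600656526), np.float64(1.217978605679908))
270 230 [ 0.496 -0.019  0.002]
340 270 [ 0.384 -0.22  -0.004]
200 280 [ 0.353  0.18  -0.002]
60 400 [-0.281  0.971 -0.866]
250 80 [0.899 0.032 0.106]
262 400 [ 0.057 -0.008  0.12 ]
150 350 [ 0.055  0.437 -0.413]
40 310 [ 0.209  0.808 -0.34 ]
```

View pics/topz.png

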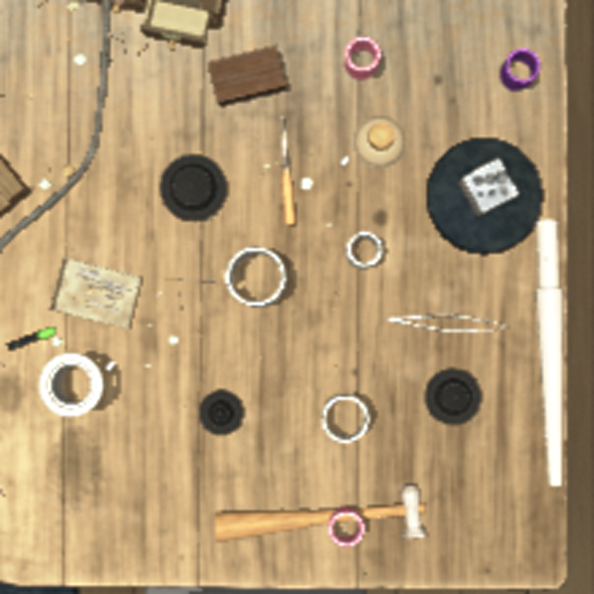

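View pics/toph.png

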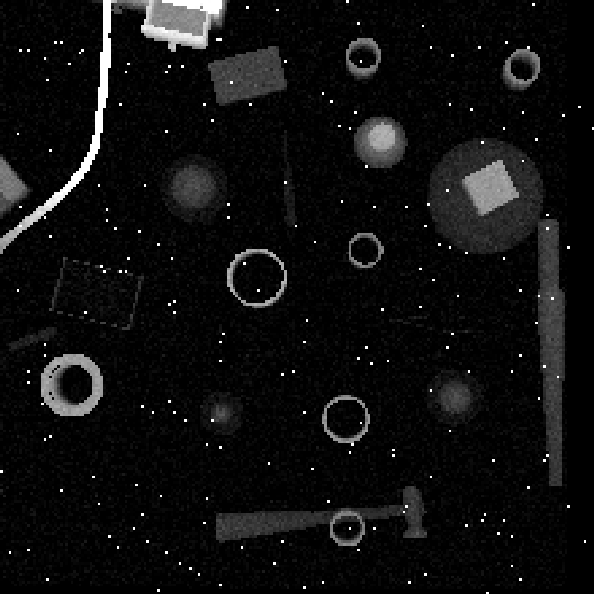

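View pics/w0.png

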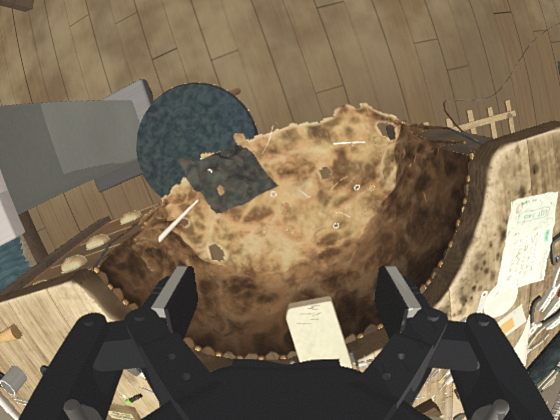

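```bash
python3 - <<'E'
from h import *
p,d=load('pics/top0.npz');C=cloud('top',d)
def full(x,y): return 180+x/2.7,100+y/2.7
hsv=cv2.cvtColor(p,cv2.COLOR_RGB2HSV)
for n,(x,y),z,D in [('S',(366,250),.05,.036),('M',(347,418),.058,.048),('L',(257,277),.066,.060),('P',(72,385),.062,.065)]:
    u,v=full(x,y)
    m=np.zeros(d.shape,bool);r=18;m[int(v)-r:int(v)+r,int(u)-r:int(u)+r]=1
    m&=(C[...,2]>z-.015)&(C[...,2]<z+.02)
    vv,uu=np.nonzero(m)
    # cast onto top plane
    P=np.array([ray('top',a,b,z)[:2] for a,b in zip(uu,vv)])
    A=np.c_[2*P,np.ones(len(P))];s=np.linalg.lstsq(A,(P**2).sum(1),rcond=None)[0]
    (cx,cy),R=cv2.minEnclosingCircle(np.c_[uu,vv].astype(np.float32))
    print(n,len(P),'z med',np.median(C[...,2][m]).round(4),'c',s[:2].round(4),'meanR',np.sqrt(s[2]+s[:2]@s[:2]).round(4),'mec',ray('top',cx,cy,z)[:2].round(4),(R+.5)*2*d[m].mean()/507, 'exp',D)
for n,(x,y),D in [('bS',(222,412),.048),('bM',(454,397),.06),('bL',(194,187),.072)]:
    u,v=full(x,y);r=22
    m=np.zeros(d.shape,np.uint8);sl=np.s_[int(v)-r:int(v)+r,int(u)-r:int(u)+r]
    m[sl]=(hsv[...,2][sl]<75)
    k,l,st,ce=cv2.connectedComponentsWithStats(m);i=1+st[1:,4].argmax()
    c=max(cv2.findContours((l==i).astype(np.uint8),0,2)[0],key=cv2.contourArea)
    (ex,ey),ax,_=cv2.fitEllipse(c)
    print(n,'ell',ray('top',ex,ey,.007)[:2].round(4),'cen',ray('top',*ce[i],.007)[:2].round(4),'D',(np.array(ax)+1)*1.44/507,D,'area D',np.sqrt(st[i,4]*4/np.pi)*1.44/507,'zmax',np.percentile(C[...,2][l==i],98))
ps,ds=load('pics/scene0.npz');Cs=cloud('scene',ds)
for u,v in [(100,180),(300,160),(500,115),(300,370),(100,415),(440,320)]: print('scene',u,v,Cs[v,u].round(3))
for u,v in [(219,120),(200,170),(170,215),(218,60),(219,10)]:print('hose',C[v,u].round(3))
# tall things in workspace
T=C[100:318,180:392]; mm=T[...,2]>.08; print(np.c_[T[mm]][::20].round(2))
E
```

```text
S 48 z med 0.0493 c [ 0.6025 -0.1447] meanR 0.0163 mec [ 0.6027 -0.1448] 0.038522013 exp 0.036
M 74 z med 0.0572 c [ 0.43   -0.1256] meanR 0.0223 mec [ 0.4299 -0.1256] 0.05074737 exp 0.048
L 78 z med 0.0655 c [ 0.5733 -0.0345] meanR 0.028 mec [ 0.5735 -0.0343] 0.0622046 exp 0.06
P 260 z med 0.0614 c [0.463  0.1525] meanR 0.0269 mec [0.4629 0.1527] 0.06698836 exp 0.065
bS ell [0.4328 0.004 ] cen [0.433 0.004] D [0.04416003 0.04542826] 0.048 area D 0.04405959433130196 zmax 0.03066475702211584
bM ell [ 0.4509 -0.2395] cen [ 0.4509 -0.2395] D [0.05677994 0.05736616] 0.06 area D 0.056609183263434365 zmax 0.030304536502144593
bL ell [0.6703 0.0354] cen [0.6704 0.0352] D [0.06782477 0.06960148] 0.072 area D 0.06760667817207078 zmax 0.03073997251722755
scene 100 180 [ 1.051 -0.265  0.897]
scene 300 160 [ 1.056 -0.196  0.892]
scene 500 115 [ 1.054 -0.117  0.892]
scene 300 370 [ 1.045 -0.181  0.56 ]
scene 100 415 [ 0.669 -0.734 -0.856]
scene 440 320 [ 1.051 -0.066  0.629]
hose [0.772 0.101 0.193]
hose [ 0.668  0.184 -0.002]
hose [0.538 0.268 0.001]
hose [0.896 0.091 0.277]
hose [0.984 0.079 0.349]
[[ 0.82  0.1   0.22]
 [ 0.85  0.02  0.1 ]
 [ 0.84  0.02  0.1 ]
 [ 0.84  0.02  0.1 ]
 [ 0.81  0.1   0.22]
 [ 0.8   0.1   0.21]
 [ 0.83  0.02  0.08]
 [ 0.82  0.07  0.09]
 [ 0.82  0.05  0.09]
 [ 0.81  0.03  0.09]
 [ 0.5  -0.09  1.45]
 [ 0.5  -0.09  1.45]
 [ 0.77  0.11  0.19]
 [ 0.76  0.1   0.18]
 [ 0.75  0.11  0.17]
 [ 0.74  0.11  0.17]
 [ 0.73  0.12  0.15]
 [ 0.71  0.11  0.15]
 [ 0.7   0.12  0.14]
 [ 0.69  0.12  0.13]
 [ 0.5  -0.09  1.45]
 [ 0.67  0.14  0.11]
 [ 0.66  0.15  0.1 ]
 [ 0.65  0.17  0.09]
 [ 0.64  0.18  0.08]
 [ 0.5  -0.09  1.45]
 [ 0.5  -0.09  1.45]
 [ 0.5  -0.09  1.45]
 [ 0.5  -0.09  1.45]
 [ 0.5  -0.09  1.45]
 [ 0.5  -0.09  1.45]
 [ 0.5  -0.09  1.45]]
```

```bash
cat >> h.py <<'E'
from scipy.spatial.transform import Rotation as R
def pose():
    s=state();return s['position'],R.from_quat(s['ee_rot']),s
def plan(goal,jaw,n=1,nr=None,quiet=False):
    """shift in tool axes to goal with jaw (tool z) heading angle `jaw` mod pi, tool x down; rows: n equal"""
    p,r,s=pose();M=r.as_matrix()
    best=None
    for a in (jaw,jaw+np.pi):
        z=np.array([np.cos(a),np.sin(a),0]);x=np.array([0,0,-1.]);y=np.cross(z,x)
        G=R.from_matrix(np.c_[x,y,z]);w=(r.inv()*G).as_rotvec()
        if best is None or np.linalg.norm(w)<np.linalg.norm(best[0]):best=(w,G)
    w,G=best
    d=M.T@(np.asarray(goal)-p)
    print('pos',p.round(4),'jaw heading',np.arctan2(M[1,2],M[0,2]).round(3),'tilt',np.arccos(-M[2,0]).round(4))
    print('TOTAL shift(tool now)',d.round(4),'rot',w.round(4),'| shift if rotated first',(G.as_matrix().T@(np.asarray(goal)-p)).round(4),'q7',s['qpos'][6].round(2),'w',s['gripper_width'].round(4),'F',s['contact_force'].round(1))
E
python3 - <<'E'
from h import *
p,r,s=pose();print(r.as_matrix().round(3)); plan([.43,-.1256,.2],np.pi/2)
E
```

```text
[[-0.001 -0.949  0.314]
 [-0.002  0.314  0.949]
 [-1.     0.    -0.002]]
pos [0.2041 0.6165 0.2304] jaw heading 1.251 tilt 0.0021Traceback (most recent call last):
  File "<stdin>", line 2, in <module>
  File "h.py", line 31, in plan
    print('TOTAL shift(tool now)',d.round(4),'rot',w.round(4),'| shift if rotated first',(G.as_matrix().T@(np.asarray(goal)-p)).round(4),'q7',s['qpos'][6].round(2),'w',s['gripper_width'].round(4),'F',s['contact_force'].round(1))
                                                                                                                                                                        ^^^^^^^^^^^^^^^^^^^^^^^^
AttributeError: 'float' object has no attribute 'round'
```

Request:
servo_tool([
  [0,-0.06,0,0.1,0,0],
  [0,-0.06,0,0.1,0,0],
  [0,-0.06,0,0.1,0,0],
  [0,-0.06,0,0.1,0,0],
  [0,-0.06,0,0.1,0,0],
])

```text
clock: 0.78
position: [0.4635, 0.4683, 0.2307]
ee_rot: [-0.258, 0.658, 0.258, 0.658]
contact_force: [0.4, -0.0, -0.4]
gripper_width: 0.0854
```

Request:
servo_tool([
  [0,-0.06,0,0.1,0,0],
  [0,-0.06,0,0.1,0,0],
  [0,-0.06,0,0.1,0,0],
  [0,-0.06,0,0.1,0,0],
  [0,-0.06,0,0.1,0,0],
])

```text
clock: 1.4
position: [0.6183, 0.2147, 0.2307]
ee_rot: [-0.087, 0.702, 0.087, 0.702]
contact_force: [-0.1, 0.9, 0.1]
gripper_width: 0.0856
```

```bash
sed -i "s/s\['gripper_width'\].round(4)/round(float(s['gripper_width']),4)/" h.py; python3 - <<'E'
from h import *
plan([.6025,-.1447,.15],-0.236)
E
```

```text
pos [0.6183 0.2147 0.2307] jaw heading 0.248 tilt 0.0005
TOTAL shift(tool now) [ 0.0808 -0.3446 -0.1034] rot [ 4.839e-01 -5.000e-04  2.000e-04] | shift if rotated first [ 0.0807 -0.3532  0.0687] q7 0.02 w 0.0856 F [-0.1  0.9  0.1]
```

Request:
servo_tool([
  [0,-0.06,0,0.1,0,0],
  [0,-0.06,0,0.1,0,0],
  [0,-0.06,0,0.1,0,0],
  [0,-0.06,0,0.1,0,0],
  [0,-0.06,0,0.084,0,0],
])

```text
clock: 2.02
position: [0.6325, -0.082, 0.2308]
ee_rot: [0.083, 0.702, -0.083, 0.702]
contact_force: [1.6, 0.8, 0.2]
gripper_width: 0.0853
```

```bash
python3 - <<'E'
from h import *
plan([.6025,-.1447,.15],-0.236)
E
```

```text
pos [ 0.6325 -0.082   0.2308] jaw heading -0.236 tilt 0.0004
TOTAL shift(tool now) [ 0.0808 -0.068  -0.0145] rot [ 0.0004 -0.0003  0.0002] | shift if rotated first [ 0.0808 -0.068  -0.0145] q7 0.08 w 0.0853 F [1.6 0.8 0.2]
```

Request:
servo_tool([
  [0.04,-0.034,-0.007,0,0,0],
  [0.041,-0.034,-0.0075,0,0,0],
  [0,0,0,0,0,0],
])

```text
clock: 2.4
position: [0.5984, -0.1463, 0.1468]
ee_rot: [0.084, 0.705, -0.085, 0.699]
contact_force: [1.1, -0.3, -0.3]
gripper_width: 0.0857
```

```bash
cat >> h.py <<'E'
def wshot(name):
    s=state();c=cams.camera_params('wrist');p,d=cams.get_image('wrist')
    cv2.imwrite(f'pics/{name}.png',p[:,:,::-1]);np.savez(f'pics/{name}.npz',p=p,d=d,K=c['intrinsics'],E=c['extrinsics'])
    return p,d,c
def wproj(c,P):
    K,E=c['intrinsics'],c['extrinsics'];q=E[:3,:3].T@(np.asarray(P)-E[:3,3])
    th=np.arctan2(np.hypot(q[0],q[1]),q[2]);ph=np.arctan2(q[1],q[0])
    return K[0,0]*th*np.cos(ph)+K[0,2],K[1,1]*th*np.sin(ph)+K[1,2]
def wray(c,u,v,z):
    K,E=c['intrinsics'],c['extrinsics'];a=(u-K[0,2])/K[0,0];b=(v-K[1,2])/K[1,1];th=np.hypot(a,b)
    q=np.array([np.sin(th)*a/th,np.sin(th)*b/th,np.cos(th)]);d=E[:3,:3]@q;o=E[:3,3];return o+d*(z-o[2])/d[2]
def wcircle(c,P,r):
    return np.array([wproj(c,[P[0]+r*np.cos(t),P[1]+r*np.sin(t),P[2]]) for t in np.linspace(0,2*np.pi,60)])
E
python3 - <<'E'
from h import *
p,d,c=wshot('w1');q=p[:,:,::-1].copy()
print(pose()[0],c['intrinsics'].round(1),c['extrinsics'].round(3))
for P,r in [((.6025,-.1447,.05),.018),((.5733,-.0345,.066),.03),((.451,-.2395,.007),.03),((.6703,.0354,.007),.036)]:
    cv2.polylines(q,[np.round(wcircle(c,P,r)).astype(np.int32)],True,(0,255,0),1)
cv2.imwrite('pics/w1o.png',q)
E
```

```text
[ 0.60129632 -0.14408553  0.14878274] [[325.2   0.  285.9]
 [  0.  325.2 208.9]
 [  0.    0.    1. ]] [[ 0.971 -0.224 -0.082  0.619]
 [-0.238 -0.925 -0.296 -0.07 ]
 [-0.009  0.307 -0.952  0.29 ]
 [ 0.     0.     0.     1.   ]]
```

View pics/w1o.png

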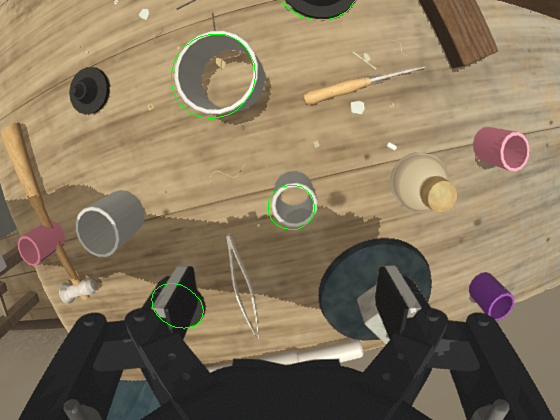

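```bash
python3 - <<'E'
from h import *
plan([.6025,-.1447,.01],-0.236)
E
```

```text
pos [ 0.6013 -0.1441  0.1488] jaw heading -0.236 tilt 0.0041
TOTAL shift(tool now) [ 0.1388 -0.0002  0.0019] rot [-0.0002 -0.004   0.0005] | shift if rotated first [ 0.1388 -0.0003  0.0013] q7 0.22 w 0.0852 F [-0.7  0.8  0. ]
```

Request:
servo_tool([
  [0.035,0,0.001,0,0,0],
  [0.035,0,0,0,0,0],
  [0.035,0,0,0,0,0],
  [0.034,0,0,0,0,0],
  [0,0,0,0,0,0],
])

```text
clock: 3.08
position: [0.6036, -0.1407, 0.0098]
ee_rot: [0.082, 0.704, -0.081, 0.701]
contact_force: [0.1, 0.0, -0.4]
gripper_width: 0.0853
```

Request:
servo_tool([
  [0,0,0,0,0,0],
  [0,0,0,0,0,0],
  [0,0,0,0,0,0],
  [0,0,0,0,0,0],
], fingers=0.03)

```text
clock: 3.58
position: [0.6049, -0.1433, 0.0131]
ee_rot: [0.082, 0.701, -0.082, 0.703]
contact_force: [-1.4, 0.5, 6.4]
gripper_width: 0.0333
```

```bash
python3 - <<'E'
from h import *
plan([.6025,-.1447,.01],-0.236)
wshot('w2')
E
```

```text
pos [ 0.6049 -0.1433  0.0131] jaw heading -0.233 tilt 0.0026
TOTAL shift(tool now) [ 0.0031 -0.0019 -0.0021] rot [ 0.0029  0.0025 -0.0005] | shift if rotated first [ 0.0031 -0.0019 -0.002 ] q7 0.28 w 0.0333 F [-1.4  0.5  6.4]
```

View pics/w2.png

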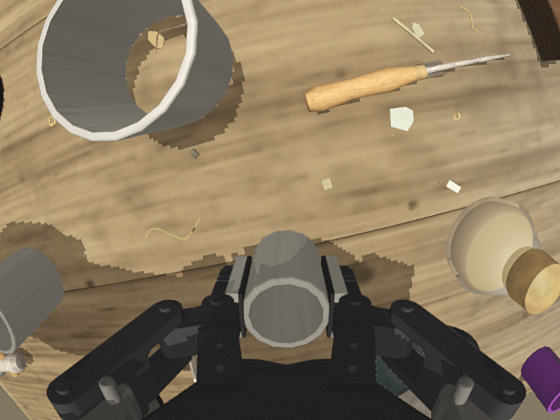

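Request:
servo_tool([
  [-0.03,0,0,0,0,0],
  [-0.04,0,0,0,0,0],
  [-0.03,0,0,0,0,0],
  [0,0,0,0,0,0],
  [0,0,0,0,0,0],
])

```text
clock: 4.25
position: [0.603, -0.1427, 0.1103]
ee_rot: [0.082, 0.703, -0.082, 0.702]
contact_force: [-0.1, 0.4, -0.9]
gripper_width: 0.0337
```

```bash
python3 - <<'E'
from h import *
p,r,s=pose();print(s['position'],s['gripper_width'],s['contact_force'])
p_,d,c=wshot('w3');q=p_[:,:,::-1].copy()
M=r.as_matrix()
zt=p[2]+0.05-0.013
cv2.polylines(q,[np.round(wcircle(c,(p[0],p[1],zt),.018)).astype(np.int32)],True,(0,255,0),1)
cv2.polylines(q,[np.round(wcircle(c,(p[0],p[1],zt),.015)).astype(np.int32)],True,(0,255,0),1)
cv2.imwrite('pics/w3o.png',q)
E
```

```text
[ 0.60297907 -0.14269978  0.11031179] 0.03365060218448864 [-0.09145366  0.43127159 -0.94251441]
```

View pics/w3o.png

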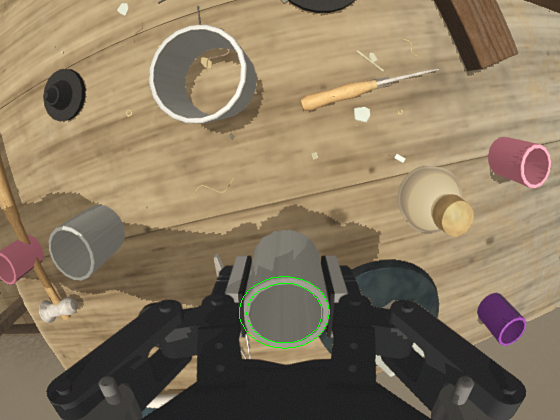

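```bash
python3 - <<'E'
from h import *
plan([.433,.004,.11],0)
E
```

```text
pos [ 0.6027 -0.1426  0.1098] jaw heading -0.233 tilt 0.0032
TOTAL shift(tool now) [ 0.0005  0.1035 -0.199 ] rot [-0.2329 -0.0032 -0.0007] | shift if rotated first [-0.0002  0.1466 -0.1697] q7 0.24 w 0.0337 F [ 0.1 -0.  -1.2]
```

Request:
servo_tool([
  [0,0.026,-0.05,0,0,0],
  [0,0.026,-0.05,0,0,0],
  [0,0.026,-0.05,0,0,0],
  [0,0.026,-0.049,0,0,0],
  [0,0,0,-0.117,0,0],
])

```text
clock: 4.92
position: [0.4284, 0.0076, 0.1098]
ee_rot: [0.038, 0.709, -0.037, 0.703]
contact_force: [0.9, -1.0, -1.5]
gripper_width: 0.0337
```

Request:
servo_tool([
  [0,0,0,-0.116,0,0],
  [0,0,0,0,0,0],
  [0,0,0,0,0,0],
])

```text
clock: 5.3
position: [0.4339, 0.0038, 0.1108]
ee_rot: [0.001, 0.708, -0.001, 0.707]
contact_force: [-0.2, 0.0, -1.2]
gripper_width: 0.0338
```

```bash
cat >> h.py <<'E'
def basefit(c,p,xy,z=.007,rad=.03,thr=75):
    # dark blob contour near predicted pixel, cast to flange plane, circle fit
    u,v=wproj(c,[xy[0],xy[1],z])
    g=cv2.cvtColor(p,cv2.COLOR_RGB2HSV)[...,2]
    return u,v,g
E
python3 - <<'E'
from h import *
plan([.433,.004,.11],0)
p,r,s=pose();p_,d,c=wshot('w4');q=p_[:,:,::-1].copy()
zt=p[2]+0.037
cv2.polylines(q,[np.round(wcircle(c,(p[0],p[1],zt),.018)).astype(np.int32)],True,(0,255,0),1)
for P,rr in [((.433,.004,.007),.024),((.433,.004,.021),.0085),((.451,-.2395,.007),.03),((.43,-.1256,.058),.024)]:
    cv2.polylines(q,[np.round(wcircle(c,P,rr)).astype(np.int32)],True,(0,255,0),1)
cv2.imwrite('pics/w4o.png',q)
E
```

```text
pos [0.4339 0.0038 0.1108] jaw heading -0.002 tilt 0.0014
TOTAL shift(tool now) [ 0.0008  0.0002 -0.0009] rot [-0.0019 -0.0014  0.0002] | shift if rotated first [ 0.0008  0.0002 -0.0009] q7 0.23 w 0.0338 F [-0.2  0.  -1.2]
```

View pics/w4o.png

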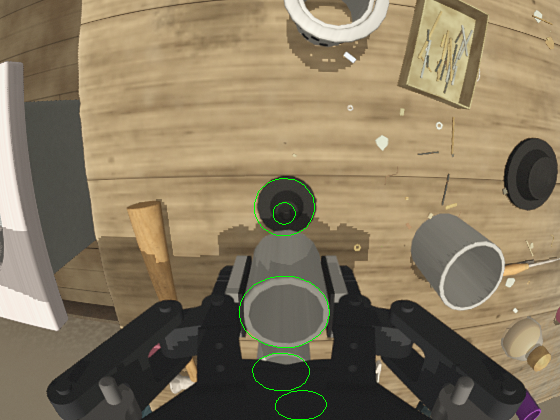

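```bash
cat >> h.py <<'E'
def circfit(P):
    from scipy.optimize import least_squares
    return least_squares(lambda a:np.hypot(P[:,0]-a[0],P[:,1]-a[1])-a[2],[*P.mean(0),.03],loss='soft_l1',f_scale=.0005).x
def wbase(name,xy,Rf,z=.007,thr=60,tmax=360):
    f=np.load(f'pics/{name}.npz');c=dict(intrinsics=f['K'],extrinsics=f['E']);g=cv2.GaussianBlur(cv2.cvtColor(f['p'],cv2.COLOR_RGB2GRAY),(3,3),0).astype(float)
    pts=[]
    for t in np.linspace(0,2*np.pi,120,endpoint=False):
        rr=np.linspace(Rf-.008,Rf+.008,33);uv=np.array([wproj(c,[xy[0]+a*np.cos(t),xy[1]+a*np.sin(t),z]) for a in rr],np.float32)
        val=cv2.remap(g.astype(np.float32),uv[:,0].reshape(-1,1),uv[:,1].reshape(-1,1),cv2.INTER_LINEAR).ravel()
        if uv.min()<2 or uv[:,0].max()>557 or uv[:,1].max()>417: continue
        dv=val[2:]-val[:-2];i=dv.argmax()
        if dv[i]>15 and val[:max(i,1)].mean()<thr: pts.append([xy[0]+rr[i+1]*np.cos(t),xy[1]+rr[i+1]*np.sin(t)])
    P=np.array(pts);a=circfit(P);print('fit',a.round(4),'n',len(P));return a
E
python3 - <<'E'
from h import *
wbase('w4',(.433,.004),.024)
wbase('w3',(.6703,.0354),.036)
wbase('w3',(.6703,.0354),.036)
E
```

```text
fit [0.4349 0.0063 0.0238] n 99
fit [0.6718 0.0338 0.0343] n 14
fit [0.6718 0.0338 0.0343] n 14
```

```bash
python3 - <<'E'
from h import *
f=np.load('pics/w4.npz');g=f['p'][260:360,230:345,::-1]
cv2.imwrite('pics/w4z.png',cv2.resize(g,None,fx=6,fy=6,interpolation=cv2.INTER_CUBIC))
# try two heights
for zz in (.1108+.037,.1108+.040): wbase('w4',(.4339,.0038),.015,z=zz,thr=200)
E
```

```text
fit [0.4347 0.0033 0.015 ] n 120
fit [0.4347 0.0055 0.0146] n 120
```

View pics/w4z.png

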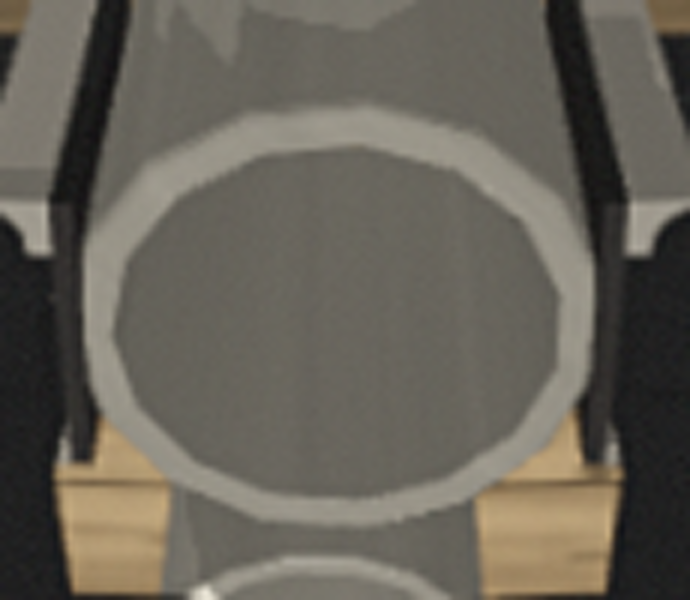

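Request:
servo_tool([
  [0.03,0.0015,0,0,0,0],
  [0.03,0,0,0,0,0],
  [0.014,0,0,0,0,0],
  [0,0,0,0,0,0],
  [0,0,0,0,0,0],
])

```text
clock: 5.98
position: [0.4347, 0.0053, 0.0377]
ee_rot: [0.0, 0.707, -0.0, 0.707]
contact_force: [0.6, -0.2, -2.1]
gripper_width: 0.0335
```

Request:
servo_tool([
  [0.004,0,0,0,0,0],
  [0.004,0,0,0,0,0],
  [0,0,0,0,0,0],
  [0,0,0,0,0,0],
])

```text
clock: 6.48
position: [0.4343, 0.0054, 0.0294]
ee_rot: [-0.0, 0.707, -0.0, 0.707]
contact_force: [-0.7, 0.6, -1.6]
gripper_width: 0.0339
```

Request:
servo_tool([
  [0.003,0,0,0,0,0],
  [0.002,0,0,0,0,0],
  [0,0,0,0,0,0],
  [0,0,0,0,0,0],
])

```text
clock: 6.98
position: [0.4343, 0.0054, 0.0243]
ee_rot: [-0.0, 0.707, -0.0, 0.707]
contact_force: [-0.4, -0.5, -1.4]
gripper_width: 0.0335
```

Request:
servo_tool([
  [0.002,0,0,0,0,0],
  [0.002,0,0,0,0,0],
  [0,0,0,0,0,0],
  [0,0,0,0,0,0],
])

```text
clock: 7.48
position: [0.4343, 0.0054, 0.0203]
ee_rot: [-0.0, 0.707, -0.0, 0.707]
contact_force: [0.2, 0.5, -1.4]
gripper_width: 0.0337
```

Request:
servo_tool([
  [0.001,0,0,0,0,0],
  [0,0,0,0,0,0],
])

```text
clock: 7.72
position: [0.4343, 0.0054, 0.02]
ee_rot: [0.0, 0.707, 0.0, 0.707]
contact_force: [-0.6, -1.0, 7.7]
gripper_width: 0.0335
```

Request:
servo_tool([
  [0,0,0,0,0,0],
  [0,0,0,0,0,0],
  [0,0,0,0,0,0],
], fingers=0.085)

```text
clock: 8.1
position: [0.4343, 0.0054, 0.0192]
ee_rot: [-0.0, 0.707, -0.0, 0.707]
contact_force: [-0.5, -0.3, -0.3]
gripper_width: 0.0843
```

Request:
servo_tool([
  [-0.02,0,0,0,0,0],
  [-0.04,0,0,0,0,0],
  [-0.05,0,0,0,0,0],
  [-0.02,0,0,0,0,0],
  [0,0,0,0,0,0],
])

```text
clock: 8.72
position: [0.4352, 0.0056, 0.1505]
ee_rot: [0.0, 0.706, 0.0, 0.708]
contact_force: [-0.1, 0.7, 0.2]
gripper_width: 0.0849
```

```bash
python3 - <<'E'
from h import *
p,d,c=wshot('w5');q=p[:,:,::-1].copy()
cv2.polylines(q,[np.round(wcircle(c,(.4343,.0054,.057),.018)).astype(np.int32)],True,(0,255,0),1)
cv2.imwrite('pics/w5o.png',q)
th=-0.28
plan([.43,-.1256,.15],-.6)
plan([.43,-.1256,.15],.6)
plan([.5733,-.0345,.15],-.06)
E
```

```text
pos [0.4343 0.0056 0.1494] jaw heading 0.0 tilt 0.0008
TOTAL shift(tool now) [-0.0006 -0.1312 -0.0043] rot [ 6.004e-01  6.000e-04 -4.000e-04] | shift if rotated first [-0.0006 -0.1107  0.0706] q7 0.2 w 0.0849 F [1.2 0.3 0. ]
pos [0.4343 0.0056 0.1494] jaw heading 0.0 tilt 0.0008
TOTAL shift(tool now) [-0.0006 -0.1312 -0.0043] rot [-0.5996  0.0008  0.    ] | shift if rotated first [-0.0006 -0.1059 -0.0776] q7 0.2 w 0.0849 F [1.2 0.3 0. ]
pos [0.4343 0.0056 0.1494] jaw heading 0.0 tilt 0.0008
TOTAL shift(tool now) [-0.0005 -0.0402  0.139 ] rot [ 0.0604  0.0007 -0.0002] | shift if rotated first [-0.0006 -0.0317  0.1412] q7 0.2 w 0.0849 F [1.2 0.3 0. ]
```

View pics/w5o.png

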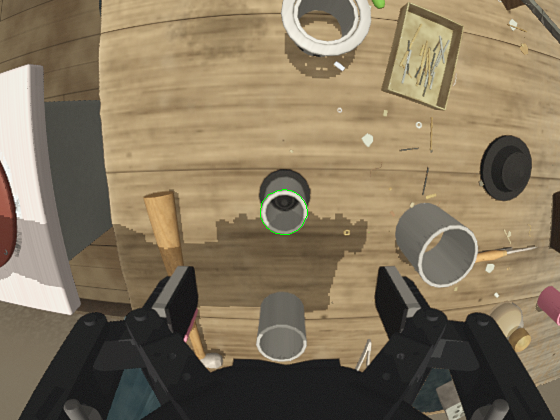

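Request:
servo_tool([
  [0,-0.06,-0.002,0,0,0],
  [0,-0.06,-0.001,0,0,0],
  [0,-0.01,0,0.15,0,0],
  [0,0,0,0.15,0,0],
  [0,0,0,0.15,0,0],
])

```text
clock: 9.4
position: [0.4301, -0.1248, 0.1476]
ee_rot: [0.16, 0.69, -0.16, 0.687]
contact_force: [0.4, -0.5, -0.7]
gripper_width: 0.0847
```

Request:
servo_tool([
  [0,0,0,0.15,0,0],
  [0,0,0,0,0,0],
  [0,0,0,0,0,0],
])

```text
clock: 9.78
position: [0.4308, -0.1244, 0.1485]
ee_rot: [0.208, 0.676, -0.208, 0.675]
contact_force: [0.1, -0.2, 0.5]
gripper_width: 0.0849
```

```bash
python3 - <<'E'
from h import *
plan([.431,-.1245,.012],-.6)
p,d,c=wshot('w6');q=p[:,:,::-1].copy()
cv2.polylines(q,[np.round(wcircle(c,(.431,-.1245,.058),.024)).astype(np.int32)],True,(0,255,0),1)
cv2.imwrite('pics/w6o.png',q)
wbase('w6',(.431,-.1245),.021,z=.058,thr=200)
wbase('w6',(.452,-.2385),.03)
E
```

```text
pos [ 0.4308 -0.1244  0.1485] jaw heading -0.598 tilt 0.0019
TOTAL shift(tool now) [0.1365 0.0002 0.0004] rot [ 0.0022 -0.0017  0.001 ] | shift if rotated first [0.1365 0.     0.0002] q7 0.03 w 0.0849 F [ 0.1 -0.2  0.5]
fit [ 0.4318 -0.1245  0.0207] n 120
fit [ 0.4535 -0.2372  0.0304] n 93
```

View pics/w6o.png

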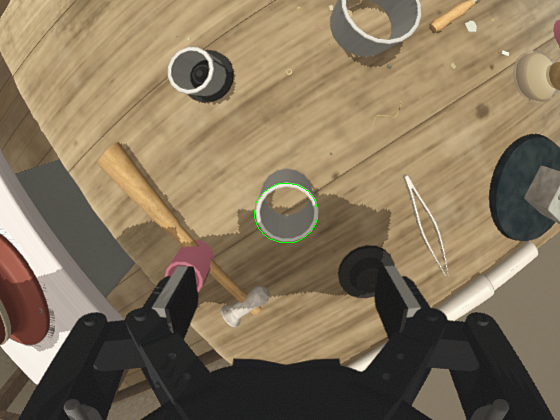

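Request:
servo_tool([
  [0.035,0,0,0,0,0],
  [0.035,0,0,0,0,0],
  [0.035,0,0,0,0,0],
  [0.031,0,0,0,0,0],
  [0,0,0,0,0,0],
])

```text
clock: 10.45
position: [0.4299, -0.1243, 0.0118]
ee_rot: [0.209, 0.677, -0.209, 0.674]
contact_force: [0.0, 0.0, -0.3]
gripper_width: 0.0853
```

Request:
servo_tool([
  [0,0,0,0,0,0],
  [0,0,0,0,0,0],
  [0,0,0,0,0,0],
  [0,0,0,0,0,0],
], fingers=0.042)

```text
clock: 10.95
position: [0.432, -0.1247, 0.0148]
ee_rot: [0.209, 0.675, -0.209, 0.676]
contact_force: [-0.8, 0.9, 5.9]
gripper_width: 0.0459
```

Request:
servo_tool([
  [-0.03,0,0,0,0,0],
  [-0.04,0,0,0,0,0],
  [-0.03,0,0,0,0,0],
  [0,0,0,0,0,0],
  [0,0,0,0,0,0],
])

```text
clock: 11.58
position: [0.4309, -0.124, 0.1131]
ee_rot: [0.209, 0.676, -0.209, 0.675]
contact_force: [-0.4, -0.1, -0.6]
gripper_width: 0.0457
```

```bash
python3 - <<'E'
from h import *
plan([.4525,-.2378,.11],-.6)
E
```

```text
pos [ 0.4309 -0.124   0.1131] jaw heading -0.599 tilt 0.0008
TOTAL shift(tool now) [ 0.003  -0.0818  0.0821] rot [ 0.0007 -0.0008 -0.0002] | shift if rotated first [ 0.0031 -0.0817  0.0821] q7 0.1 w 0.0457 F [-0.4 -0.1 -0.6]
```

Request:
servo_tool([
  [0.003,-0.041,0.041,0,0,0],
  [0,-0.041,0.041,0,0,0],
  [0,0,0,0,0,0],
  [0,0,0,0,0,0],
])

```text
clock: 12.08
position: [0.4515, -0.2377, 0.1089]
ee_rot: [0.21, 0.677, -0.209, 0.674]
contact_force: [-0.1, 0.7, -1.3]
gripper_width: 0.0456
```

```bash
python3 - <<'E'
from h import *
plan([.4525,-.2378,.11],-.6)
p=pose()[0];wshot('w7')
wbase('w7',(.4525,-.2378),.03)
for k in(.0425,.0435,.0445): wbase('w7',p[:2],.021,z=p[2]+k,thr=200)
E
```

```text
pos [ 0.4515 -0.2377  0.1089] jaw heading -0.601 tilt 0.004
TOTAL shift(tool now) [-0.0011  0.0005  0.0009] rot [-0.0008 -0.004  -0.0002] | shift if rotated first [-0.0011  0.0005  0.0009] q7 0.26 w 0.0456 F [-0.1  0.7 -1.3]
fit [ 0.4534 -0.2387  0.0297] n 22
fit [ 0.4518 -0.2384  0.0211] n 102
fit [ 0.4522 -0.2378  0.0209] n 101
fit [ 0.4527 -0.2371  0.0207] n 100
```

View pics/w7.png

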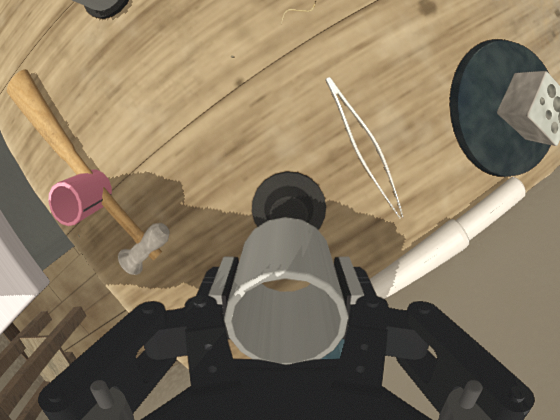

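Request:
servo_tool([
  [0.03,0,0,0,0,0],
  [0.03,0,0,0,0,0],
  [0.012,0,0,0,0,0],
  [0,0,0,0,0,0],
  [0,0,0,0,0,0],
])

```text
clock: 12.75
position: [0.4533, -0.2387, 0.0391]
ee_rot: [0.209, 0.675, -0.209, 0.676]
contact_force: [0.1, -0.6, -0.9]
gripper_width: 0.046
```

Request:
servo_tool([
  [0.003,0,0,0,0,0],
  [0.003,0,0,0,0,0],
  [0.002,0,0,0,0,0],
  [0,0,0,0,0,0],
  [0,0,0,0,0,0],
])

```text
clock: 13.38
position: [0.4527, -0.2386, 0.0303]
ee_rot: [0.209, 0.676, -0.209, 0.676]
contact_force: [-0.0, 0.7, -0.2]
gripper_width: 0.0461
```

Request:
servo_tool([
  [0.002,0,0,0,0,0],
  [0.002,0,0,0,0,0],
  [0,0,0,0,0,0],
  [0,0,0,0,0,0],
])

```text
clock: 13.88
position: [0.4527, -0.2386, 0.0263]
ee_rot: [0.209, 0.676, -0.209, 0.675]
contact_force: [-0.7, 0.1, -1.0]
gripper_width: 0.0459
```

Request:
servo_tool([
  [0.002,0,0,0,0,0],
  [0.002,0,0,0,0,0],
  [0,0,0,0,0,0],
  [0,0,0,0,0,0],
])

```text
clock: 14.38
position: [0.4527, -0.2386, 0.0223]
ee_rot: [0.209, 0.676, -0.209, 0.675]
contact_force: [-0.1, -0.3, -0.9]
gripper_width: 0.046
```

Request:
servo_tool([
  [0.001,0,0,0,0,0],
  [0,0,0,0,0,0],
  [0,0,0,0,0,0],
])

```text
clock: 14.75
position: [0.4528, -0.2386, 0.0219]
ee_rot: [0.209, 0.675, -0.209, 0.676]
contact_force: [-1.2, 0.9, 6.5]
gripper_width: 0.0458
```

Request:
servo_tool([
  [0,0,0,0,0,0],
  [0,0,0,0,0,0],
  [0,0,0,0,0,0],
], fingers=0.085)

```text
clock: 15.12
position: [0.4527, -0.2386, 0.0211]
ee_rot: [0.209, 0.676, -0.209, 0.675]
contact_force: [0.7, 0.0, 2.0]
gripper_width: 0.0852
```

Request:
servo_tool([
  [-0.02,0,0,0,0,0],
  [-0.04,0,0,0,0,0],
  [-0.05,0,0,0,0,0],
  [-0.02,0,0,0,0,0],
  [0,0,0,0,0,0],
])

```text
clock: 15.75
position: [0.4536, -0.239, 0.1526]
ee_rot: [0.209, 0.674, -0.209, 0.677]
contact_force: [-0.4, 0.3, -0.2]
gripper_width: 0.085
```

```bash
python3 - <<'E'
from h import *
plan([.5743,-.0333,.15],-.05)
p,d,c=wshot('w8');q=p[:,:,::-1].copy()
cv2.polylines(q,[np.round(wcircle(c,(.4527,-.2386,.065),.024)).astype(np.int32)],True,(0,255,0),1)
cv2.imwrite('pics/w8o.png',q)
wbase('w8',(.4527,-.2386),.021,z=.065,thr=200)
E
```

```text
pos [ 0.4536 -0.239   0.1526] jaw heading -0.6 tilt 0.0037
TOTAL shift(tool now) [ 0.0027  0.238  -0.0164] rot [-5.497e-01  3.700e-03  4.000e-04] | shift if rotated first [0.0026 0.2115 0.1103] q7 0.23 w 0.085 F [-0.4  0.3 -0.2]
fit [ 0.4531 -0.239   0.0206] n 120
```

View pics/w8o.png

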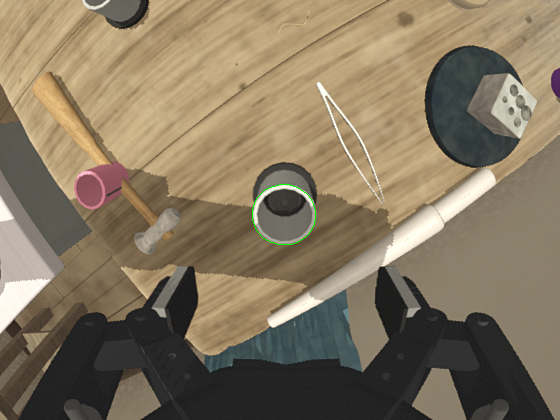

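Request:
servo_tool([
  [0,0.06,-0.004,0,0,0],
  [0,0.06,-0.004,0,0,0],
  [0,0.06,-0.004,0,0,0],
  [0.0025,0.058,-0.0045,0,0,0],
  [0,0,0,-0.138,0,0],
])

```text
clock: 16.42
position: [0.5745, -0.0245, 0.1454]
ee_rot: [0.157, 0.691, -0.155, 0.688]
contact_force: [-0.9, -0.3, 0.5]
gripper_width: 0.0854
```

Request:
servo_tool([
  [0,0,0,-0.138,0,0],
  [0,0,0,-0.138,0,0],
  [0,0,0,-0.136,0,0],
  [0,0,0,0,0,0],
  [0,0,0,0,0,0],
])

```text
clock: 17.05
position: [0.5728, -0.0328, 0.1477]
ee_rot: [0.018, 0.708, -0.018, 0.706]
contact_force: [0.0, -0.0, 0.8]
gripper_width: 0.0853
```

```bash
python3 - <<'E'
from h import *
plan([.5743,-.0333,.015],-.05)
p,d,c=wshot('w9');q=p[:,:,::-1].copy()
cv2.polylines(q,[np.round(wcircle(c,(.5743,-.0333,.066),.03)).astype(np.int32)],True,(0,255,0),1)
cv2.imwrite('pics/w9o.png',q)
wbase('w9',(.5743,-.0333),.027,z=.066,thr=200)
wbase('w9',(.6713,.0365),.036)
E
```

```text
pos [ 0.5728 -0.0328  0.1477] jaw heading -0.052 tilt 0.0021
TOTAL shift(tool now) [ 0.1327 -0.0004  0.0018] rot [-0.0021 -0.0021 -0.    ] | shift if rotated first [ 0.1327 -0.0004  0.0015] q7 0.24 w 0.0853 F [ 0.  -0.   0.8]
fit [ 0.5759 -0.0326  0.0268] n 120
fit [0.6723 0.0366 0.0363] n 38
```

View pics/w9o.png

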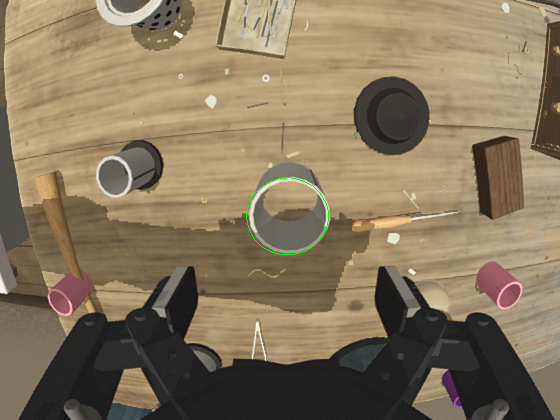

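Request:
servo_tool([
  [0.03,0,0.0018,-0.15,0,0],
  [0.035,0,0,0,0,0],
  [0.035,0,0,0,0,0],
  [0.032,0,0,0,0,0],
  [0,0,0,0,0,0],
])

```text
clock: 17.73
position: [0.5731, -0.0326, 0.0144]
ee_rot: [-0.035, 0.708, 0.035, 0.704]
contact_force: [0.3, -0.1, 0.0]
gripper_width: 0.0848
```

Request:
servo_tool([
  [0,0,0,0,0,0],
  [0,0,0,0,0,0],
  [0,0,0,0,0,0],
  [0,0,0,0,0,0],
], fingers=0.054)

```text
clock: 18.23
position: [0.5766, -0.0331, 0.0187]
ee_rot: [-0.035, 0.705, 0.035, 0.707]
contact_force: [0.2, -0.7, 6.8]
gripper_width: 0.0572
```

Request:
servo_tool([
  [-0.03,0,0,0,0,0],
  [-0.04,0,0,0,0,0],
  [-0.03,0,0,0,0,0],
  [0,0,0,0,0,0],
  [0,0,0,0,0,0],
])

```text
clock: 18.85
position: [0.5742, -0.0325, 0.1159]
ee_rot: [-0.035, 0.707, 0.036, 0.705]
contact_force: [-0.1, 0.9, -1.8]
gripper_width: 0.0572
```

```bash
python3 - <<'E'
from h import *
plan([.6717,.0367,.115],.1)
E
```

```text
pos [ 0.5742 -0.0325  0.1159] jaw heading 0.1 tilt 0.0022
TOTAL shift(tool now) [0.0007 0.0591 0.1039] rot [ 0.0002 -0.0021 -0.0006] | shift if rotated first [0.0009 0.0591 0.1039] q7 0.38 w 0.0572 F [-0.1  0.9 -1.8]
```

Request:
servo_tool([
  [0,0.03,0.052,0,0,0],
  [0,0.029,0.052,0,0,0],
  [0,0,0,0,0,0],
  [0,0,0,0,0,0],
  [0,0,0,0,0,0],
])

```text
clock: 19.48
position: [0.6714, 0.0343, 0.1159]
ee_rot: [-0.035, 0.707, 0.034, 0.705]
contact_force: [0.6, -0.2, -1.2]
gripper_width: 0.0575
```

```bash
python3 - <<'E'
from h import *
plan([.6717,.0367,.11],.1)
p=pose()[0];wshot('w10')
wbase('w10',(.6717,.0367),.036)
for k in(.046,.0475,.049): wbase('w10',p[:2],.027,z=p[2]+k,thr=200)
E
```

```text
pos [0.6714 0.0343 0.1159] jaw heading 0.098 tilt 0.003
TOTAL shift(tool now) [0.0059 0.0023 0.0005] rot [-0.0024 -0.0028  0.001 ] | shift if rotated first [0.0059 0.0023 0.0005] q7 0.24 w 0.0575 F [ 0.6 -0.2 -1.2]
fit [0.6729 0.0376 0.0355] n 12
fit [0.6723 0.0335 0.0273] n 87
fit [0.6723 0.0347 0.0269] n 85
fit [0.6721 0.0359 0.0264] n 84
```

View pics/w10.png

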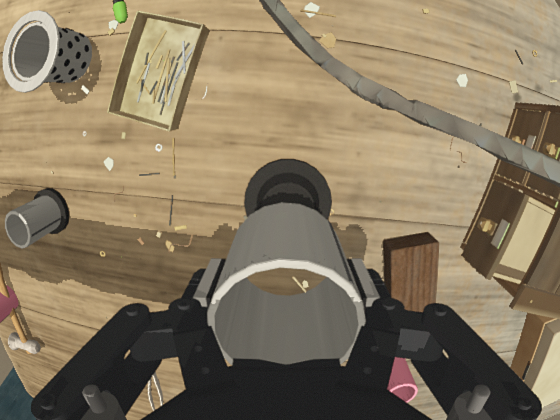

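Request:
servo_tool([
  [0.03,0.0025,0.0003,0,0,0],
  [0.03,0,0,0,0,0],
  [0.01,0,0,0,0,0],
  [0,0,0,0,0,0],
  [0,0,0,0,0,0],
])

```text
clock: 20.15
position: [0.674, 0.0383, 0.0484]
ee_rot: [-0.035, 0.705, 0.035, 0.707]
contact_force: [0.3, 0.6, -2.0]
gripper_width: 0.0569
```

Request:
servo_tool([
  [0.004,0,0,0,0,0],
  [0.004,0,0,0,0,0],
  [0.003,0,0,0,0,0],
  [0,0,0,0,0,0],
  [0,0,0,0,0,0],
])

```text
clock: 20.78
position: [0.673, 0.0387, 0.0358]
ee_rot: [-0.035, 0.706, 0.035, 0.706]
contact_force: [-0.2, 0.1, -1.6]
gripper_width: 0.0569
```

Request:
servo_tool([
  [0,-0.0013,-0.0007,0,0,0],
  [0.002,0,0,0,0,0],
  [0.002,0,0,0,0,0],
  [0,0,0,0,0,0],
  [0,0,0,0,0,0],
])

```text
clock: 21.4
position: [0.6723, 0.0374, 0.0318]
ee_rot: [-0.035, 0.706, 0.035, 0.706]
contact_force: [0.0, -0.8, -1.0]
gripper_width: 0.0571
```

Request:
servo_tool([
  [0.002,0,0,0,0,0],
  [0.002,0,0,0,0,0],
  [0.001,0,0,0,0,0],
  [0,0,0,0,0,0],
  [0,0,0,0,0,0],
])

```text
clock: 22.02
position: [0.6723, 0.0373, 0.0268]
ee_rot: [-0.035, 0.706, 0.035, 0.706]
contact_force: [0.4, 0.4, -1.1]
gripper_width: 0.0573
```

Request:
servo_tool([
  [0.0015,0,0,0,0,0],
  [0.001,0,0,0,0,0],
  [0,0,0,0,0,0],
  [0,0,0,0,0,0],
])

```text
clock: 22.52
position: [0.6725, 0.0372, 0.0258]
ee_rot: [-0.035, 0.706, 0.035, 0.706]
contact_force: [-2.2, -1.0, 5.6]
gripper_width: 0.0576
```

Request:
servo_tool([
  [0,0,0,0,0,0],
  [0,0,0,0,0,0],
  [0,0,0,0,0,0],
], fingers=0.085)

```text
clock: 22.9
position: [0.6723, 0.0374, 0.0241]
ee_rot: [-0.035, 0.706, 0.035, 0.706]
contact_force: [-0.1, 0.2, 0.3]
gripper_width: 0.085
```

Request:
servo_tool([
  [-0.02,0,0,0,0,0],
  [-0.04,0,0,0,0,0],
  [-0.05,0,0,0,0,0],
  [-0.02,0,0,0,0,0],
  [0,0,0,0,0,0],
])

```text
clock: 23.52
position: [0.674, 0.0371, 0.1579]
ee_rot: [-0.035, 0.704, 0.035, 0.708]
contact_force: [0.1, 0.1, -0.5]
gripper_width: 0.085
```

```bash
python3 - <<'E'
from h import *
p,d,c=wshot('w11');q=p[:,:,::-1].copy()
cv2.polylines(q,[np.round(wcircle(c,(.6723,.0373,.073),.03)).astype(np.int32)],True,(0,255,0),1)
cv2.imwrite('pics/w11o.png',q)
wbase('w11',(.6723,.0373),.027,z=.073,thr=200)
p,d=cams.get_image('top');np.savez('pics/top1.npz',p=p,d=d);C=cloud('top',d)
cv2.imwrite('pics/top1z.png',cv2.resize(p[100:320,180:400,::-1],None,fx=2.7,fy=2.7))
for n,P,z in [('S',(.433,.004),.057),('M',(.451,-.2395),.065),('L',(.6703,.0354),.073),('P',(.463,.1525),.062)]:
    u,v,_=proj('top',[*P,z]);r=15;u=int(u);v=int(v)
    m=np.zeros(d.shape,bool);m[v-r:v+r,u-r:u+r]=1;m&=(C[...,2]>z-.012)&(C[...,2]<z+.02)
    vv,uu=np.nonzero(m);Q=np.array([ray('top',a,b,z)[:2] for a,b in zip(uu,vv)])
    print(n,len(Q),np.median(C[...,2][m]),circfit(Q).round(4) if len(Q)>20 else None)
E
```

```text
fit [0.6731 0.0373 0.0267] n 120
S 47 0.05668126521956052 [0.4331 0.0032 0.0161]
M 76 0.06448510040149358 [ 0.4513 -0.2397  0.0221]
L 38 0.07184384706395996 [0.67   0.0345 0.0276]
P 0 nan None
  return _methods._mean(a, axis=axis, dtype=dtype,
  ret = ret.dtype.type(ret / rcount)
```

View pics/w11o.png

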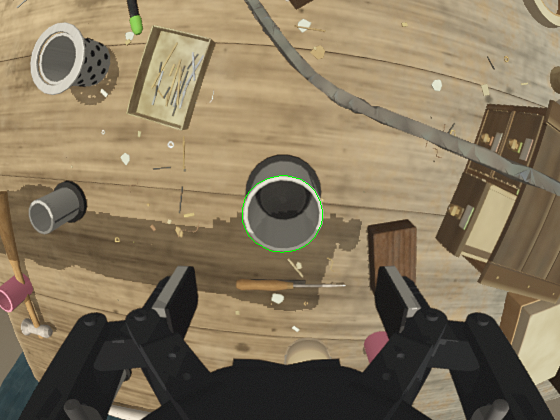

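View pics/top1z.png

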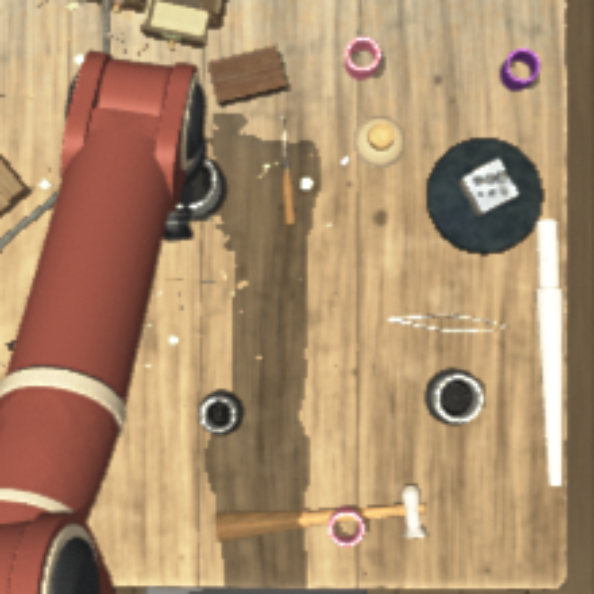

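```bash
python3 - <<'E'
from plant import manip,state
print(state()['clock'],state()['contact_force']);print(manip.close_job())
E
```

```text
23.625 [ 0.09084813 -0.22779365 -0.94228406]
the job is handed in; nothing more can be done
None
```

I set all three plain flasks over their matching sprue bases and handed the job in at 23.6 s. Each one was gripped, lifted, lowered until it touched the flange, and released.

**Final checks from the top camera:**

| Flask | Axis offset from base | Rim height | Expected |
|---|---|---|---|
| Small | about 0.8 mm | 56.7 mm | 57 mm |
| Medium | about 0.4 mm | 64.5 mm | 65 mm |
| Large | about 1 mm | 71.8 mm | 73 mm |

- **Seating:** The contact force rose by about 7–9 N as each foot met its flange. The tool height at that moment matched a fully seated flask. No check showed a flask off its base or not home.
- **Large flask:** Its top-camera reading is the weakest, because the arm hid about half the rim. The wrist camera fitted the rim within about 1 mm of where I placed it, at the fully seated height.
- **Camera disagreement:** The top and wrist cameras differed by 1–3 mm in absolute position. I aimed between the two.
- **Perforated flask:** I never went near it. The last wrist picture shows it standing, but I could not re-measure its position because the arm hid it from the top camera.

At hand-in the gripper was open and about 85 mm above the large flask, touching nothing.

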